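# Lock the spring-return valve open with a horseshoe clip

## Robot

A 7-joint arm with a two-finger parallel gripper is mounted at the origin on the work surface. World frame = base frame: x ahead of the robot, y to its left, z up, the work surface at z = 0. Lengths are in m, angles in rad, forces in N, time in s.
With the tool pointing down it reaches from about 0.375 to 0.925 m from the base axis. Payload 3.1 kg.
Tool frame: the origin (TCP) lies at the very end of the fingers, on their centre line; the grasp point (between the pads) lies behind it (manip.tcp_to_grasp is the z of the grasp point in the tool frame, in m); z points along the fingers, y is the direction in which the jaws open and shut (so a half turn about z gives the same grasp; the last joint's range is limited). The gripper opens to 85 mm and grips with 20 to 120 N. Pads are 22 mm wide; open, the fingers measure 114 mm over their backs; the gripper's body (76 mm by 85 mm) begins 54 mm behind the grasp point. The pads swing forward as they close: fully open they stand 13 mm farther back than shut.
Start: joints at [1.091, 0.383, 0.044, 1.598, -0.018, 1.161, -0.05], TCP at [0.242, -0.603, 0.231] pointing down, gripper open.
Joint ranges: [-2.61, 2.61], [-0.41, 2.15], [-1.48, 1.57], [0, 2.5], [-1.57, 4.71], [0.05, 1.97], [-2.85, 2.85]. Speed limits (rad/s): [2.79, 2.79, 3.14, 3.14, 3.14, 3.14, 3.14].

## Interface

Orientations are given as a 3x3 rotation matrix whose columns are the frame's x, y, z axes.
In Python, from bench import monitor, optics, job, manip gives the robot as it stands.
- The arm moves only by the tool move_arm, never from a script. Its argument "moves" is text: rows parted by semicolons, each of 4 numbers parted by spaces: the shift along the tool's x, y, z in units of 60 mm (1.0 is 60 mm), then the turn about the tool's z in units of 5 degrees (1.0 is 5 degrees). A call has 1 to 8 rows; each row is the pose to reach, as a shift and turn from the pose commanded when the call began, along the tool's axes at that moment; what a row does not reach only later rows make up. A row lasts 1/8 s, in which the tool goes at most 62.5 mm and 10.7 degrees, less where a joint would pass 70% of its speed; a pose out of reach is approached as far as the arm can. A call with a gripper value outside its range is refused whole. "claw" is the opening, from 0 (shut) to 1 (fully open), set as the call begins (left out, the last holds). The fingers move at their own pace and stop on an object; the grip force is fixed at half the most. Time passes only in rows, so rows that repeat a pose let the fingers close. It gives the time, the measured TCP pose, the force and the opening at its end, in the units of the state.
- monitor.get_obs(): the state, without advancing time (a new reading comes with each control period).
- optics.get_image(name): name is "scene" or "top" or "wrist"; returns a dict with "frame" (480x640x3 uint8, blue, green, red), "fx", "fy", "cx", "cy" (pixels), "rvec" (rotation vector, rad) and "tvec" (3), from world to camera coordinates, as OpenCV has them; the wrist camera has in their place "hand_eye" (4x4, takes a point from camera to tool coordinates, whose origin is the TCP and whose axes are the flange's). Camera axes: x right, y down, z forward; pixel columns grow to the right and rows downward; lengths in m; the calibration is good to about 2 mm. A picture is of the moment at which its call begins: read the wrist's pose just before it. There is no depth.
- job.job_done(): hands the job in, once; it reports no verdict.
The state is a dict: "time_s": time; "joints": joint angles; "qvel": joint speeds; "tau": joint torques, N m; "position": TCP position; "tcp_rot": TCP orientation; "contact_force": force on the tool from outside, world axes, zero at the start; "torque": the same for the moment, N m; "grip_width": finger opening in m.
Only numpy, scipy, OpenCV 4.12 (cv2) and the standard library are available. Lean on these libraries where they do the work, as an engineer would, in place of code of your own. Each camera call takes 0.05 s, during which the arm holds its last target.

## Task

Lock the sprung purge valve on the test stand open: pick up the loose horseshoe clip, lay its open end on the valve block in front of the knob and slide it, gap first, along the block under the sprung knob and around the stem, until the stem is at the bottom of the gap and the knob drops into the clip's recess. Then let go and leave the clip locked there, lying flat. Work by feel and keep the clip's push on the valve gentle (about 10 N), for the block is only hand-tight; leave the washer, pipe tee and gas cartridge alone.

Things in the scene. Friction and masses are not known exactly. Their poses are not given: they have to be found in the camera images.
- clip_handle (a point): Middle of the upright handle of the loose horseshoe clip (bare aluminium, 0.1 kg, lying flat on the bench), 20 mm above the clip's underside. The handle is a block 26 long (x, -13 to +13 from this point), 14 thick (y) and 40 high: grip it across y. x points from the handle towards the clip's open end, z up. The horseshoe plate starts 19 ahead and is 46 wide.
- clip_seat (a point): Where the stem's axis lies in the clip when home: 48 mm ahead of clip_handle, 5 above the underside; same axes. The gap, 14 wide, opens to +x, is 23 wide at the mouth, and its bottom is 5.5 behind this point. Plate here: a recess 7.5 thick, with a back wall 10 thick behind it and ridges 10 thick on both arms at x +11.5 to +17.
- clip_tips (a point): Between the tips of the clip's two arms, 37 mm ahead of clip_seat (85 ahead of clip_handle), on the underside; same axes. The arms are wedges: 3.5 thick at the tips, rising over the last 20 to the ridges 10 thick.
- stand: Test stand fixed to the bench: dark steel plate 210 (x) by 110 (y) by 12 mm with a grey metal valve block on it. Origin: centre of the plate's underside; slide the clip along the stand's +x; z up. The block is 102 long, 70 wide, top 70 above the bench; it is clamped by hand, only fairly tight, anywhere from 12 in front of to 12 behind the plate's centre. That is not measured: find it by feel or sight.
- stand_mid (a point): Point straight above the stand's origin, at the height of the block's flat top (70 mm over the bench), axes of the stand. The upright steel stem (10 in diameter) has y = 0 and x between -12 and +12 from here (not measured); the block's top reaches 70 in front (-x) of the stem, 32 behind it and 35 to each side.
- knob (a joint): Lift (m) of the black sprung knob on the stem: 34 mm wide, lower rim 30, 24 high, underside 5.5 above the block's top. 0 at rest, 0.0045 on the clip's ridges, 0.002 dropped into the recess of a clip fully home. Spring and weight press it down with 2 N at rest, 3 N when raised. The sliding faces are greased.
- washer: Bystander: flat closed aluminium ring 54 mm in diameter, hole 22, 8 thick. Origin: centre of its underside.
- tee: Bystander: copper pipe tee lying on the bench, 62 mm long, 27 high. Origin: on its underside, in the middle.
- cartridge: Bystander: yellow gas cartridge 66 mm in diameter, 185 high, standing. Origin: centre of its underside.
There are look-alikes about, which are no part of the job. There is more than one size of the stand; the job needs the larger. Of the things that look like the part that bears clip_handle, take the one that is farthest to the robot's right at the start.

How it is judged:
By the outcome, as a careful person would: the job done as asked, in the order asked, and still so for the second after the job is handed in, with the robot touching nothing.
It also fails if it takes over 51 s, if anything falls off the work surface, if the arm or the gripper's body presses on something with over 40 N, if the wrist force passes 120 N, or if a joint passes its speed limit or range.

## Working session

There is one attempt and no reset: what is moved stays moved. The work goes in short steps, Python scripts to look and compute and a tool call to move; the robot and the scene stay as the last step left them, time stands still between calls to the robot, and variables do not carry over. Pictures are saved under pics/ and viewed, and the job is handed in when it is done.

Besides the shell and the picture viewer there is one more tool, called by a JSON object that holds its "fn" and its "kwargs", one argument or row to a line. move_arm: Moves the arm, as the interface text tells. Its arguments: {"type":"object","properties":{"moves":{"type":"string"},"claw":{"type":"number"}},"required":["moves"]}

```bash
ls; mkdir -p pics; cat > h.py <<'E'
import numpy as np, cv2
from bench import monitor, optics, job, manip
def snap(n,f):
    o=monitor.get_obs(); d=optics.get_image(n); cv2.imwrite('pics/'+f,d['frame']); 
    return o,d
def ray(d,u,v,o=None):
    p=np.array([(u-d['cx'])/d['fx'],(v-d['cy'])/d['fy'],1.])
    if 'rvec' in d and d.get('rvec') is not None:
        R=cv2.Rodrigues(np.array(d['rvec'],float))[0]; t=np.array(d['tvec'],float).ravel()
        return -R.T@t, R.T@p
    H=np.array(d['hand_eye']); Rt=np.array(o['tcp_rot']).reshape(3,3); P=np.array(o['position'])
    return P+Rt@H[:3,3], Rt@(H[:3,:3]@p)
def onz(d,u,v,z,o=None):
    c,r=ray(d,u,v,o); return c+r*(z-c[2])/r[2]
def proj(d,X,o=None):
    X=np.array(X,float)
    if 'rvec' in d:
        R=cv2.Rodrigues(np.array(d['rvec'],float))[0]; q=R@X+np.array(d['tvec'],float).ravel()
    else:
        H=np.array(d['hand_eye']); Rt=np.array(o['tcp_rot']).reshape(3,3); P=np.array(o['position'])
        q=H[:3,:3].T@(Rt.T@(X-P)-H[:3,3])
    return q[0]/q[2]*d['fx']+d['cx'],q[1]/q[2]*d['fy']+d['cy']
E
python3 - <<'E'
from h import *
import pickle
D={}
for n in ['scene','top','wrist']:
    D[n]=snap(n,n+'0.png')
pickle.dump(D,open('D0.pkl','wb'))
o=D['scene'][0]; print(o); print(manip.tcp_to_grasp)
for n in D: print({k:v for k,v in D[n][1].items() if k!='frame'})
E
```

```text
pics
{'time_s': 0.0, 'joints': array([ 1.09118013,  0.38388295,  0.04385553,  1.59962897, -0.01789645,
        1.1611792 , -0.04993263]), 'qvel': array([ 0.00033044,  0.00123052,  0.00017418, -0.00186267, -0.00018378,
        0.00058736,  0.00056665]), 'tau': array([-9.01487656e-04, -4.33461928e+01,  1.02441162e+00, -2.49510366e+01,
        1.06819978e-02,  1.13764874e-02, -1.49296324e-05]), 'position': array([ 0.2418131 , -0.60230417,  0.22983104]), 'tcp_rot': array([[ 9.27979054e-01,  3.72630572e-01, -1.15398637e-03],
       [ 3.72632325e-01, -9.27975841e-01,  2.44722142e-03],
       [-1.58961950e-04, -2.70098284e-03, -9.99996340e-01]]), 'contact_force': array([-1.11023   ,  0.09723371, -0.22803707]), 'torque': array([-0.02993487, -0.02602144,  0.02500801]), 'grip_width': 0.08513538376583753}
-0.0187
{'fx': 463.55600166815043, 'fy': 463.55600166815043, 'cx': 319.7902729727561, 'cy': 236.8668217863941, 'rvec': array([ 1.76085917,  1.45122879, -0.74692577]), 'tvec': array([-0.1346455 , -0.1949364 ,  1.53606485])}
{'fx': 435.74096768857356, 'fy': 435.74096768857356, 'cx': 314.6202089206834, 'cy': 240.60022051199783, 'rvec': array([ 2.12472554, -2.10634261,  0.19892029]), 'tvec': array([0.05426259, 0.50961249, 0.85669673])}
{'fx': 416.53244935430604, 'fy': 416.53244935430604, 'cx': 321.42649983993294, 'cy': 245.62600952496976, 'hand_eye': array([[ 3.43971379e-04, -9.56368499e-01, -2.92162926e-01,
         7.53542736e-02],
       [ 9.99999871e-01,  4.38063748e-04, -2.56634324e-04,
        -1.85569268e-03],
       [ 3.73422969e-04, -2.92162800e-01,  9.56368527e-01,
        -1.43975681e-01],
       [ 0.00000000e+00,  0.00000000e+00,  0.00000000e+00,
         1.00000000e+00]])}
```

```bash
sleep 1; ls pics
```

```text
scene0.png
top0.png
wrist0.png
```

View pics/scene0.png

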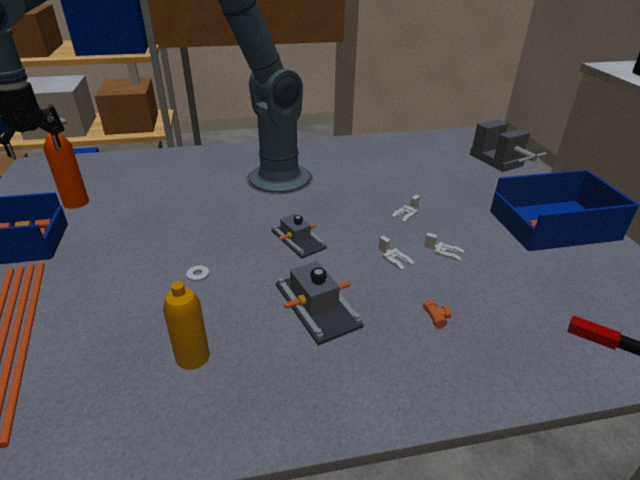

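View pics/top0.png

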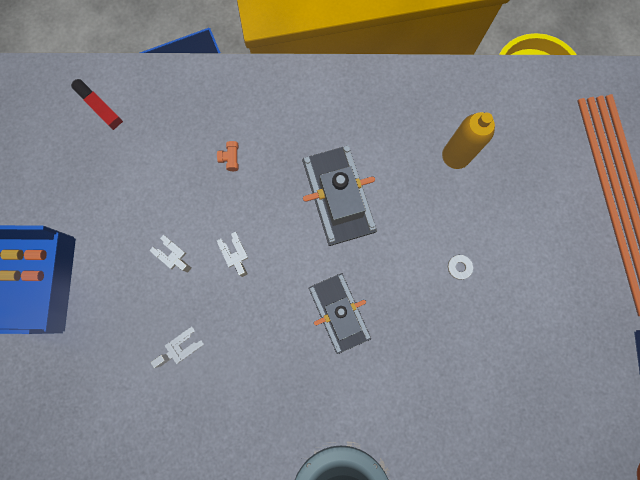

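View pics/wrist0.png

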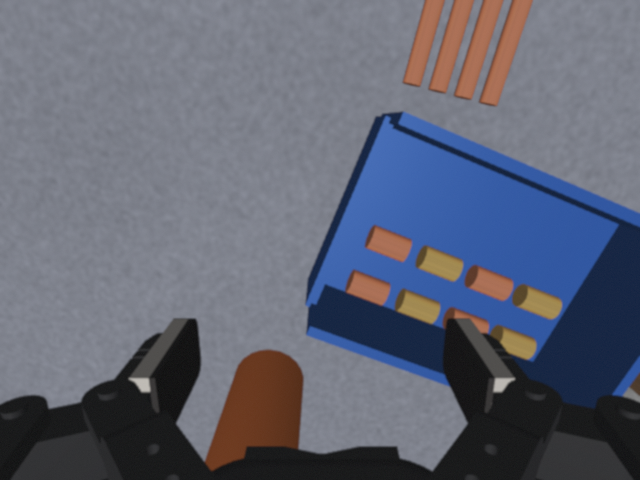

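Candidate clips in the top view: (170,253), (233,254) and (178,347). The robot's right is image right, so the one at (233,254) fits. The stands are at (340,195), the larger, and (340,312), the smaller. I'll confirm with a crop.

```bash
python3 - <<'E'
from h import *
import pickle
D=pickle.load(open('D0.pkl','rb')); d=D['top'][1]; f=d['frame']
a=cv2.resize(f[220:290,200:270],None,fx=8,fy=8,interpolation=cv2.INTER_CUBIC)
cv2.imwrite('pics/clipc.png',a)
b=cv2.resize(f[135:255,285:395],None,fx=5,fy=5,interpolation=cv2.INTER_CUBIC)
cv2.imwrite('pics/standc.png',b)
for p in [(187,268),(241,271),(157,362)]: print(onz(d,*p,.03))
E
```

```text
[0.45211148 0.32705377 0.03      ]
[0.44672929 0.21294397 0.03      ]
[0.26038101 0.37514862 0.03      ]
```

```bash
python3 - <<'E'
from h import *
import pickle
D=pickle.load(open('D0.pkl','rb')); d=D['scene'][1]; f=d['frame']
cv2.imwrite('pics/clipd.png',cv2.resize(f[180:350,260:480],None,fx=3.5,fy=3.5,interpolation=cv2.INTER_CUBIC))
E
```

```text
(no output)
```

View pics/clipc.png

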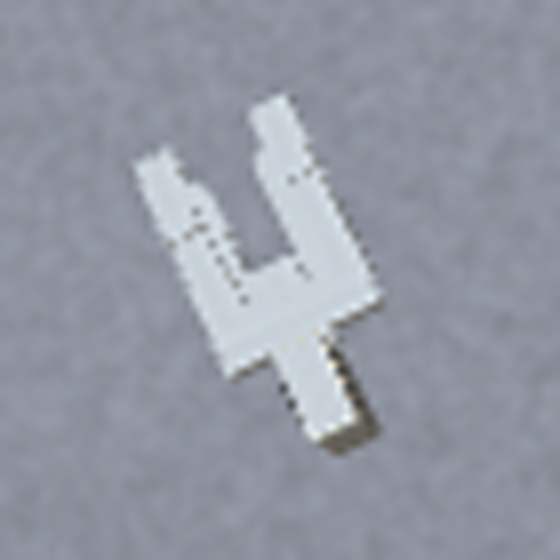

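View pics/standc.png

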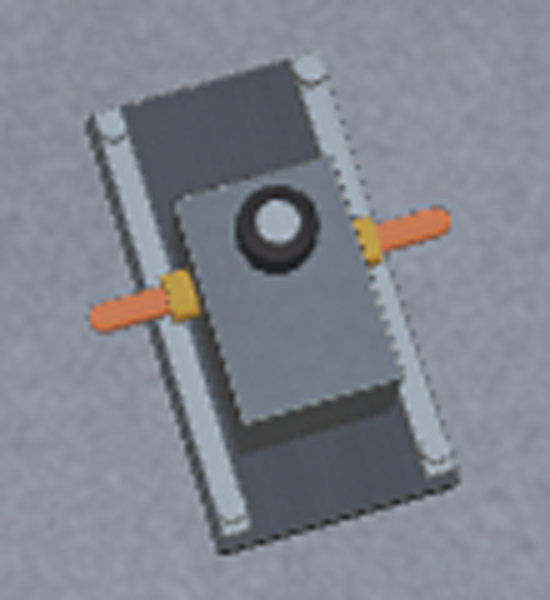

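View pics/clipd.png

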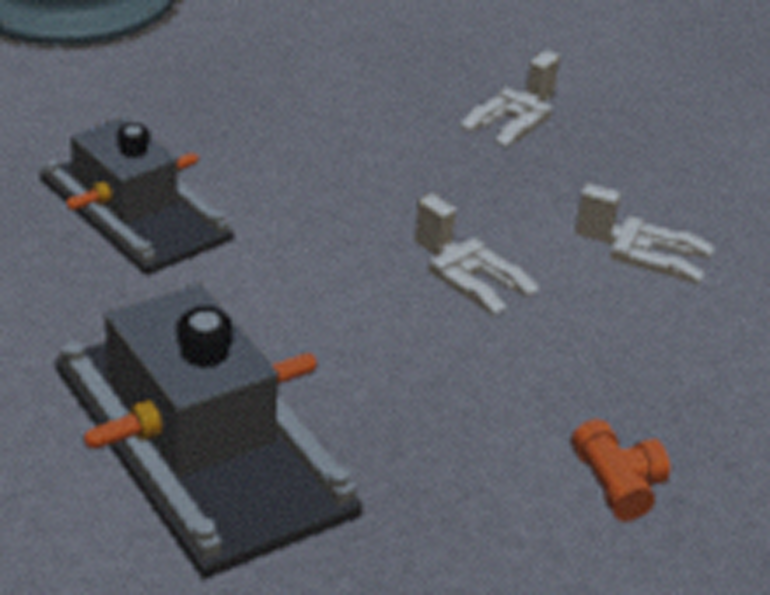

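```bash
python3 - <<'E'
from h import *
import pickle
D=pickle.load(open('D0.pkl','rb')); d=D['top'][1]; f=d['frame']
c=lambda U,V,s,ox,oy:((U+.5)/s-.5+ox,(V+.5)/s-.5+oy)
C=lambda U,V,z:onz(d,*c(U,V,8,200,220),z)
S=lambda U,V,z:onz(d,*c(U,V,5,285,135),z)
tip=np.mean([C(135,160,.0035),C(168,147,.0035),C(250,112,.0035),C(285,95,.0035)],0)
rear=np.mean([C(232,378,.01),C(380,297,.01)],0)
hr=np.mean([C(310,440,.04),C(355,420,.04)],0)
print('tip',tip,'rear',rear,'len',np.linalg.norm((tip-rear)[:2]),'handle rear',hr, 'dist', np.linalg.norm((rear-hr)[:2]))
v=(tip-rear)[:2];w=(tip-hr)[:2];print(np.degrees(np.arctan2(v[1],v[0])),np.degrees(np.arctan2(w[1],w[0])))
P=[S(88,118,.012),S(308,52,.012),S(458,480,.012),S(222,552,.012)]
B=[S(175,200,.07),S(328,155,.07),S(402,378,.07),S(243,422,.07)]
for Q in (P,B):
    m=np.mean(Q,0); v=(Q[0]+Q[1]-Q[2]-Q[3])[:2]/2; w=(Q[0]+Q[3]-Q[1]-Q[2])[:2]/2
    print(m,np.linalg.norm(v),np.linalg.norm(w),np.degrees(np.arctan2(v[1],v[0])),np.degrees(np.arctan2(w[1],w[0]))-90)
print('knob top',S(278,222,.0995), 'knob rim',S(277,230,.09))
print('cart',onz(d,481,123,.18))
print('washer',onz(d,461,267,.008),'smallstand',onz(d,341,312,.05))
E
```

```text
tip [0.52790192 0.25448364 0.0035    ] rear [0.46923584 0.22418724 0.01      ] len 0.06602711137951853 handle rear [0.44066192 0.21069866 0.04      ] dist 0.031597643701577305
27.31278161507643 26.65166533490594
[0.62274319 0.00779422 0.012     ] 0.20806862830168443 0.1060977220067434 17.53240965713385 17.861132485538434
[0.60839324 0.00265059 0.07      ] 0.10055091540105247 0.06782031907638884 16.902443768477085 16.940793459701226
knob top [0.62665356 0.0077606  0.0995    ] knob rim [0.62654006 0.00768558 0.09      ]
cart [ 0.71032758 -0.25175499  0.18      ]
washer [ 0.46213126 -0.25600684  0.008     ] smallstand [0.36291512 0.00416567 0.05      ]
```

The crops confirm the right-most clip: handle at crop (330,400), arms opening up-left, yaw about 27°. On the larger stand the knob is at crop (278,225), yaw about 17.4°. Next I move over the clip.

```bash
cat >> h.py <<'E'
def to(x,y,z,yaw=None,o=None):
    o=o or monitor.get_obs(); R=np.array(o['tcp_rot']).reshape(3,3); 
    s=R.T@(np.array([x,y,z])-o['position'])/0.06
    cy=np.degrees(np.arctan2(R[1,0],R[0,0]))
    t=0 if yaw is None else -(yaw-cy)/5
    print('units',np.round(s,3),'turn',round(t,3),'yaw now',round(cy,2)); return s,t
E
python3 - <<'E'
from h import *
to(.5,-.25,.28); to(.47,.225,.14,27)
E
```

```text
units [ 6.181 -3.851 -0.823] turn 0 yaw now 21.88
units [  8.668 -11.378   1.526] turn -1.024 yaw now 21.88
```

{"fn": "move_arm", "kwargs": {
  "moves": "6.2 -3.85 -0.8 0;6.2 -3.85 -0.8 0;6.2 -3.85 -0.8 0;6.2 -3.85 -0.8 0;6.2 -3.85 -0.8 0;6.2 -3.85 -0.8 0;6.2 -3.85 -0.8 0;8.7 -11.4 1.5 -1",
  "claw": 1
}}

```text
time_s: 1.15
position: [0.5004, -0.1905, 0.2638]
tcp_rot: [[0.89, 0.456, 0.007], [0.456, -0.89, -0.001], [0.006, 0.004, -1.0]]
contact_force: [0.8, 0.3, 0.2]
grip_width: 0.085
```

```bash
python3 - <<'E'
from h import *
to(.47,.225,.14,27)
E
```

```text
units [ 2.695 -6.402  2.053] turn 0.027 yaw now 27.13
```

{"fn": "move_arm", "kwargs": {
  "moves": "2.6 -6.4 2 0;2.6 -6.4 2 0;2.6 -6.4 2 0;2.6 -6.4 2 0;2.6 -6.4 2 0;2.6 -6.4 2 0;2.6 -6.4 2 0;2.6 -6.4 2 0"
}}

```text
time_s: 2.15
position: [0.4586, 0.2262, 0.1407]
tcp_rot: [[0.887, 0.461, -0.003], [0.461, -0.887, 0.003], [-0.001, -0.004, -1.0]]
contact_force: [0.5, -0.7, 0.3]
grip_width: 0.0856
```

{"fn": "move_arm", "kwargs": {
  "moves": "0 0 0 0;0 0 0 0"
}}

```text
time_s: 2.4
position: [0.4624, 0.2182, 0.1418]
tcp_rot: [[0.894, 0.449, 0.0], [0.449, -0.894, -0.001], [-0.0, 0.001, -1.0]]
contact_force: [0.5, -0.8, -0.4]
grip_width: 0.0856
```

```bash
python3 - <<'E'
from h import *
import pickle
o,d=snap('wrist','w1.png'); pickle.dump((o,d),open('w1.pkl','wb')); print(o['position'],o['time_s'],o['qvel'].round(3),o['contact_force']); to(.47,.225,.14,27)
E
```

```text
[0.46241262 0.21821999 0.14178968] 2.4 [ 0.007 -0.004 -0.    -0.001 -0.002 -0.002 -0.003] [ 0.50753419 -0.83724222 -0.39566978]
units [ 0.162 -0.044  0.032] turn -0.066 yaw now 26.67
```

View pics/w1.png

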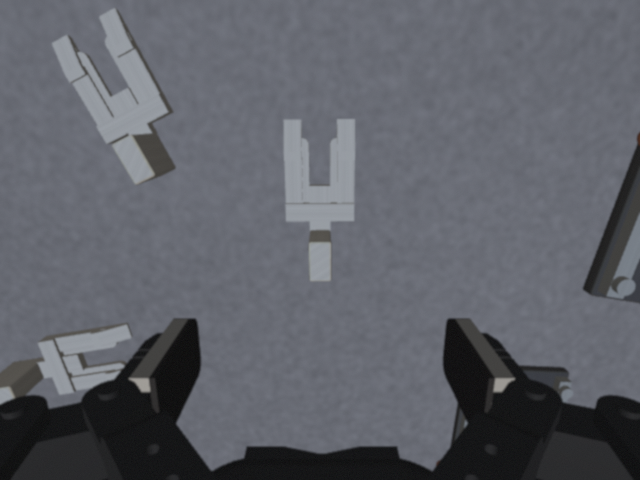

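The wrist view shows the clip square to the tool: handle top at x 309–331, y 242–281, plate rear edge at y 220, tips at y 119.

```bash
python3 - <<'E'
from h import *
import pickle
o,d=pickle.load(open('w1.pkl','rb'))
h=np.mean([onz(d,u,v,.04,o) for u in(309,331) for v in(242,281)],0)
tip=np.mean([onz(d,u,119,.0035,o) for u in(284,355)],0)
rear=np.mean([onz(d,u,220.5,.01,o) for u in(286,354)],0)
print(h,tip,rear); v=(tip-rear)[:2]; a=np.arctan2(v[1],v[0]); print(np.degrees(a),np.linalg.norm(v))
v=(tip-h)[:2]; print(np.degrees(np.arctan2(v[1],v[0])),np.linalg.norm(v))
n=np.array([np.cos(a),np.sin(a)]); print(rear[:2]-.019*n)
hd=(h[:2]*.5+.5*(rear[:2]-.019*n)); print(hd); to(hd[0],hd[1],.008,np.degrees(a),o)
E
```

```text
[0.4521979  0.21599504 0.04      ] [0.52820064 0.25458722 0.0035    ] [0.46936117 0.22468676 0.01      ]
26.938322460379595 0.06600091924582775
26.920257170196837 0.08523950386297527
[0.45242277 0.21607916]
[0.45231034 0.2160371 ]
units [-0.167 -0.046  2.23 ] turn -0.052 yaw now 26.68
```

{"fn": "move_arm", "kwargs": {
  "moves": "-0.17 -0.05 0 0;-0.17 -0.05 0.8 0;-0.17 -0.05 1.5 0;-0.17 -0.05 1.5 0;-0.17 -0.05 1.5 0"
}}

```text
time_s: 3.08
position: [0.4519, 0.2187, 0.053]
tcp_rot: [[0.892, 0.452, 0.002], [0.452, -0.892, 0.001], [0.002, 0.0, -1.0]]
contact_force: [0.0, -0.2, 0.3]
grip_width: 0.0856
```

```bash
python3 - <<'E'
from h import *
o=monitor.get_obs();print(o['position'],o['contact_force']);to(.4523,.2160,.008,26.93)
E
```

```text
[0.45185403 0.21871549 0.05301512] [ 0.02145031 -0.15740652  0.32790805]
units [-0.015  0.044  0.75 ] turn -0.015 yaw now 26.85
```

{"fn": "move_arm", "kwargs": {
  "moves": "0 0.04 0.4 0;0 0.04 0.75 0;0 0.04 0.75 0;0 0.04 0.75 0"
}}

```text
time_s: 3.58
position: [0.4538, 0.2172, 0.0086]
tcp_rot: [[0.892, 0.452, 0.003], [0.452, -0.892, 0.001], [0.004, 0.0, -1.0]]
contact_force: [0.1, -0.1, -0.2]
grip_width: 0.0855
```

{"fn": "move_arm", "kwargs": {
  "moves": "0 0 0 0;0 0 0 0;0 0 0 0;0 0 0 0;0 0 0 0;0 0 0 0",
  "claw": 0
}}

```text
time_s: 4.32
position: [0.4524, 0.2164, 0.0069]
tcp_rot: [[0.892, 0.452, 0.0], [0.452, -0.892, -0.0], [0.0, 0.0, -1.0]]
contact_force: [-0.7, -1.5, 3.2]
grip_width: 0.0135
```

```bash
python3 - <<'E'
from h import *
o=monitor.get_obs();print(o['position'],o['contact_force'],o['grip_width']);to(.4523,.2160,.008,26.93)
E
```

```text
[0.45238279 0.21636017 0.00687171] [-0.67159512 -1.45665723  3.1981831 ] 0.013453859072911939
units [-0.004  0.005 -0.019] turn -0.01 yaw now 26.88
```

```bash
python3 - <<'E'
from h import *
to(.5168,-.0262,.21,17.3)
E
```

```text
units [-0.87   4.092 -3.385] turn 1.916 yaw now 26.88
```

{"fn": "move_arm", "kwargs": {
  "moves": "0 0 -0.5 0;0 0 -1.3 0;0 0 -2.2 0;-0.3 0.8 -3 0.5;-0.6 1.7 -3.4 1;-0.8 2.6 -3.4 1.5;-0.87 3.5 -3.4 1.9;-0.87 4.1 -3.4 1.9"
}}

```text
time_s: 5.32
position: [0.5165, -0.0304, 0.2101]
tcp_rot: [[0.956, 0.295, -0.001], [0.295, -0.956, -0.001], [-0.001, 0.001, -1.0]]
contact_force: [0.1, 0.5, -1.5]
grip_width: 0.0135
```

{"fn": "move_arm", "kwargs": {
  "moves": "0 0 0 0;0 0 0 0;0 0 0 0"
}}

```text
time_s: 5.7
position: [0.5162, -0.0249, 0.2103]
tcp_rot: [[0.953, 0.302, -0.001], [0.302, -0.953, 0.001], [-0.001, -0.001, -1.0]]
contact_force: [0.6, -0.5, -1.7]
grip_width: 0.0131
```

```bash
python3 - <<'E'
from h import *
import pickle
o,d=snap('wrist','w2.png'); pickle.dump((o,d),open('w2.pkl','wb')); print(o['position'],o['time_s'],o['qvel'].round(3),o['contact_force'],o['torque'],o['grip_width']); to(.5168,-.0262,.21,17.3)
E
```

```text
[ 0.51618965 -0.02485978  0.21031373] 5.7 [-0.002 -0.003 -0.001 -0.003  0.002  0.002  0.   ] [ 0.59487074 -0.46603971 -1.7123504 ] [ 0.04244598  0.04495858 -0.03107245] 0.013145562440124065
units [0.002 0.022 0.007] turn 0.051 yaw now 17.55
```

View pics/w2.png

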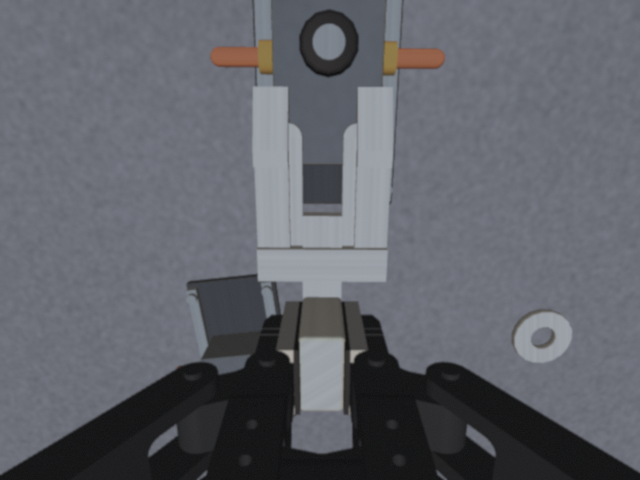

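```bash
python3 - <<'E'
from h import *
import pickle
o,d=pickle.load(open('w2.pkl','rb')); f=d['frame']
cv2.imwrite('pics/w2c.png',cv2.resize(f[0:170,230:420],None,fx=4,fy=3.5,interpolation=cv2.INTER_CUBIC)[:590])
R=np.array(o['tcp_rot']).reshape(3,3)
T=lambda X:R.T@(X-o['position'])*1000
zu=o['position'][2]-.0069
print('tips',T(np.mean([onz(d,u,87,zu+.0035,o) for u in(252,394)],0)),'rear',T(np.mean([onz(d,u,281,zu+.01,o) for u in(257,387)],0)))
print('knobtop',T(onz(d,329.5,42,.0995,o)),onz(d,329.5,42,.0995,o)); print('knob outer',T(onz(d,329,43,.093,o)))
E
```

```text
tips [85.14765289 -1.4577924   3.33317972] rear [18.7450518  -1.74600746 -3.11355711]
knobtop [115.83985771   2.47027302 110.71928446] [0.62726949 0.00777949 0.0995    ]
knob outer [116.3572822    2.30007227 117.21901345]
```

View pics/w2c.png

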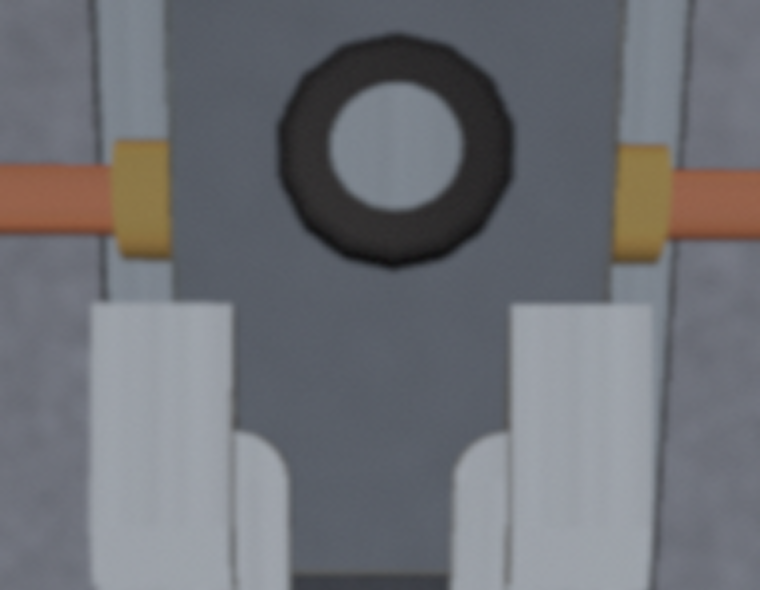

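```bash
python3 - <<'E'
from h import *
import pickle
o,d=pickle.load(open('w2.pkl','rb'))
R=np.array(o['tcp_rot']).reshape(3,3)
T=lambda X:R.T@(X-o['position'])*1000
P=[T(onz(d,230+u/4,v/3.5,.07,o)) for u,v in[(165,0),(173,300),(622,0),(612,300)]]
for p in P: print(p)
for a,b in((0,1),(2,3)): q=P[a]-P[b]; print('yaw in tool',np.degrees(np.arctan2(q[1],q[0])))
f=o['position']
# target: handle 118 behind stem in x, y aligned +4.0
print('front edge',T(onz(d,322,163.5,.07,o)))
E
```

```text
[143.63603803 -32.37458284 140.22536218]
[ 95.14351853 -32.79188185 140.26443003]
[143.64087034  36.68476816 140.16935247]
[ 95.16208154  37.28982118 140.20758025]
yaw in tool 0.49304267969993215
yaw in tool -0.7150587937004357
front edge [ 46.15987967  -1.62066986 140.27827244]
```

{"fn": "move_arm", "kwargs": {
  "moves": "-0.07 0.067 0.6 0;-0.07 0.067 1.3 0;-0.07 0.067 2.0 0;-0.07 0.067 2.1 0;-0.07 0.067 2.1 0;-0.07 0.067 2.1 0"
}}

```text
time_s: 6.5
position: [0.5161, -0.0315, 0.0868]
tcp_rot: [[0.954, 0.299, 0.004], [0.299, -0.954, -0.0], [0.004, 0.002, -1.0]]
contact_force: [-0.1, 0.3, -0.7]
grip_width: 0.0135
```

```bash
python3 - <<'E'
from h import *
import pickle
o,d=snap('wrist','w3.png'); pickle.dump((o,d),open('w3.pkl','wb')); print(o['position'],o['time_s'],o['contact_force'],o['torque'],o['grip_width']); to(*o['position'],17.55)
o2,d2=snap('scene','s3.png');cv2.imwrite('pics/s3c.png',cv2.resize(d2['frame'][200:350,240:400],None,fx=4,fy=4,interpolation=cv2.INTER_CUBIC))
E
```

```text
[ 0.51613456 -0.03153785  0.08682144] 6.5 [-0.06379275  0.25807636 -0.67146611] [ 0.04557644  0.03021533 -0.03658281] 0.013521949442440187
units [ 0.002 -0.001 -0.   ] turn -0.032 yaw now 17.39
```

View pics/w3.png

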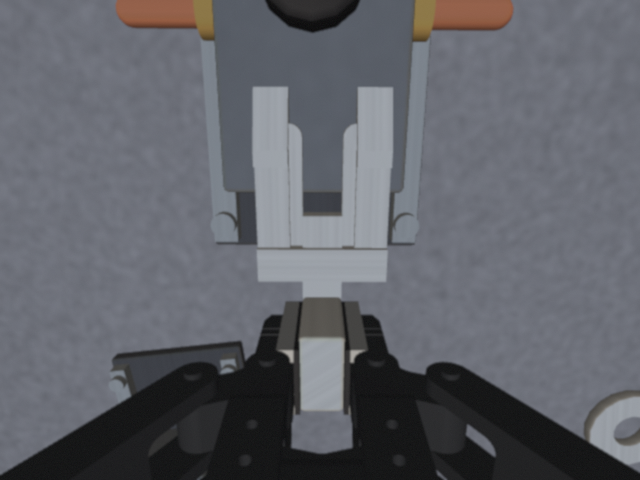

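View pics/s3c.png

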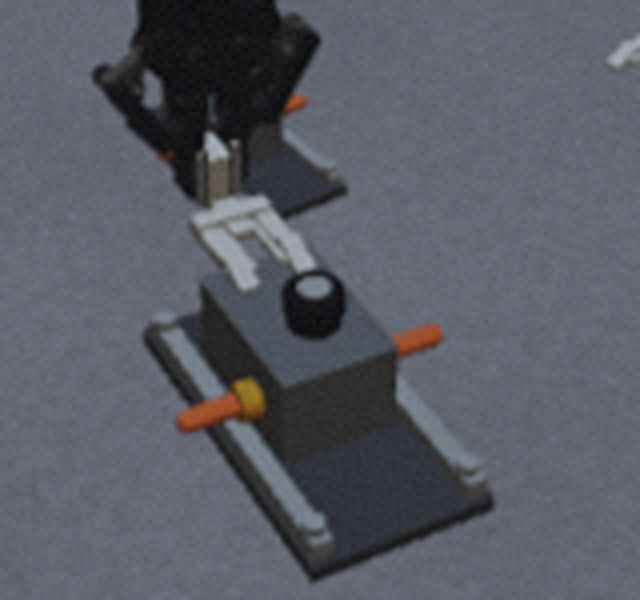

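```bash
python3 - <<'E'
from h import *
import pickle
o,d=pickle.load(open('w3.pkl','rb'));f=d['frame']
cv2.imwrite('pics/w3c.png',cv2.resize(f[0:210,190:440],None,fx=3,fy=2.8,interpolation=cv2.INTER_CUBIC))
R=np.array(o['tcp_rot']).reshape(3,3)
T=lambda X:R.T@(X-o['position'])*1000
zu=o['position'][2]-.0069
print('tips',T(np.mean([onz(d,u,87,zu+.0035,o) for u in(252,394)],0)))
for v,a,b in[(50,217.5,411),(190,229,403.5)]: print(T(onz(d,a,v,.07,o)),T(onz(d,b,v,.07,o)))
print('knob bottom rim',T(onz(d,313,31,.0755,o)), 'knob sides .09',T(onz(d,263,3,.09,o)),T(onz(d,361,3,.09,o)))
E
```

```text
tips [85.17655631 -1.44666348  3.73621803]
[ 98.32969642 -38.74835112  17.15322219] [98.36503536 29.72118319 17.25765277]
[ 48.6055748  -37.84504013  16.95705331] [48.61558702 29.91082922 17.06029624]
knob bottom rim [103.42797637  -4.82845782  11.72509242] knob sides .09 [108.40761735 -19.56160784  -2.7776966 ] [108.42606743   9.93189322  -2.73269993]
```

View pics/w3c.png

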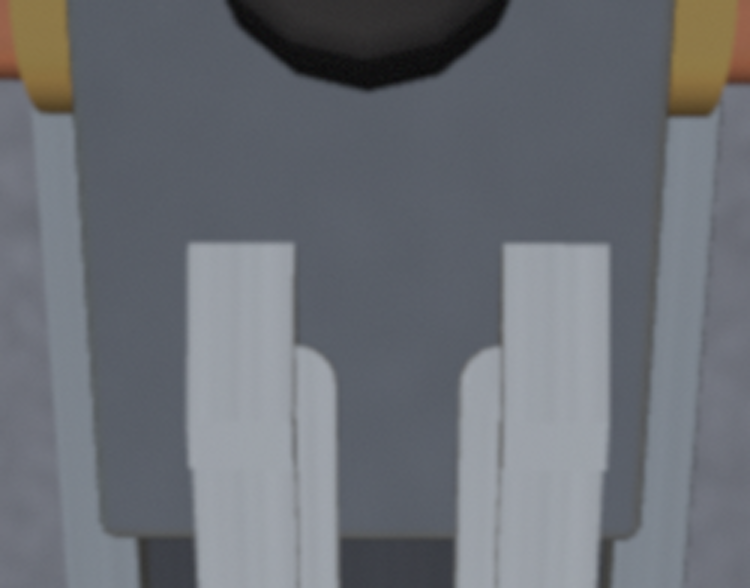

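{"fn": "move_arm", "kwargs": {
  "moves": "0 -0.043 0.05 -0.08;0 -0.043 0.1 -0.08;0 -0.043 0.13 -0.08;0 -0.043 0.13 -0.08;0 -0.043 0.13 -0.08"
}}

```text
time_s: 7.22
position: [0.5134, -0.0294, 0.0769]
tcp_rot: [[0.952, 0.305, 0.0], [0.305, -0.952, 0.0], [0.0, -0.0, -1.0]]
contact_force: [-0.9, -0.3, -0.3]
grip_width: 0.013
```

```bash
cat > look.py <<'E'
from h import *
import pickle,sys
o,d=snap('wrist',sys.argv[1]+'.png'); pickle.dump((o,d),open(sys.argv[1]+'.pkl','wb'))
print(o['position'].round(5),o['time_s'],o['contact_force'].round(2),o['torque'].round(3),round(o['grip_width'],5),o['qvel'].round(3)); to(*o['position'],17.8)
R=np.array(o['tcp_rot']).reshape(3,3); print('tool F',(R.T@o['contact_force']).round(2))
f=d['frame']
cv2.imwrite('pics/'+sys.argv[1]+'c.png',cv2.resize(f[0:210,190:440],None,fx=3,fy=2.8,interpolation=cv2.INTER_CUBIC))
E
python3 look.py w4
```

```text
[ 0.51339 -0.02936  0.07688] 7.225 [-0.9  -0.35 -0.28] [ 0.008 -0.031 -0.061] 0.01296 [ 0.001 -0.     0.001  0.003  0.     0.002  0.   ]
units [ 0. -0.  0.] turn -0.006 yaw now 17.77
tool F [-0.96  0.06  0.28]
```

View pics/w4c.png

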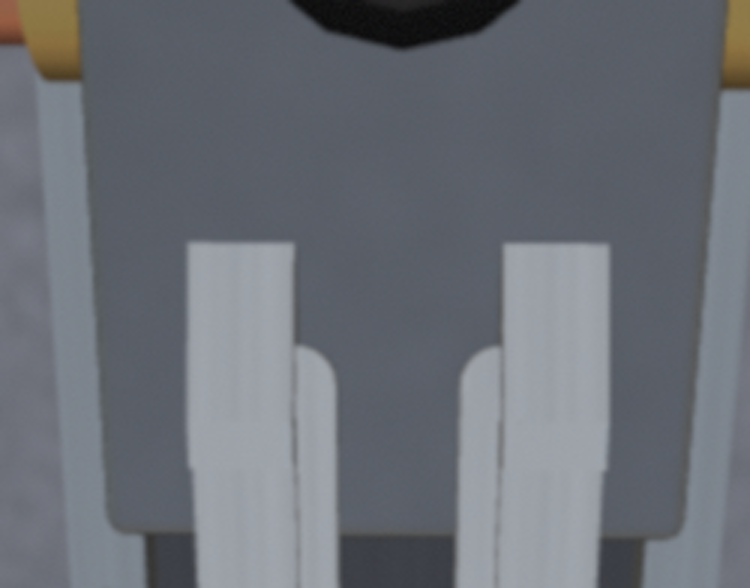

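```bash
cat > ana.py <<'E'
from h import *
import pickle,sys
def T_(name):
    o,d=pickle.load(open(name+'.pkl','rb'));R=np.array(o['tcp_rot']).reshape(3,3)
    return lambda u,v,z:R.T@(onz(d,190+(u+.5)/3-.5,(v+.5)/2.8-.5,z,o)-o['position'])*1000
E
python3 - <<'E'
from ana import *
t=T_('w4')
for q in [(83.5,100),(105,500),(719,100),(686,500)]: print(t(*q,.07))
print('front',t(145,531,.07),t(640,538,.07)); print('knob',t(403,47,.0755))
zu=.0769-.0069
print('tips',t(187,242,zu+.0035),t(610,242,zu+.0035),t(188,465,zu+.01),t(608,468,zu+.01))
E
```

```text
[101.24798397 -36.08189132   6.89063339]
[ 54.53754057 -36.88357408   6.88672841]
[101.26742513  33.42705068   6.88745357]
[54.56530019 33.00789416  6.88353178]
front [ 50.52697097 -32.30435973   6.88618038] [49.63687415 27.75870922  6.88335615]
knob [105.66580518  -1.17311229   1.38940837]
tips [ 85.42979204 -24.96550425   3.38878975] [85.44468293 21.73218577  3.38665363] [ 60.07288997 -25.04166547  -3.11334655] [59.73718412 21.74255148 -3.11551622]
```

{"fn": "move_arm", "kwargs": {
  "moves": "0 -0.017 0 0.14;0 -0.017 0 0.14;0 -0.017 0 0.14"
}}

```text
time_s: 7.65
position: [0.513, -0.0283, 0.0769]
tcp_rot: [[0.956, 0.294, -0.0], [0.294, -0.956, 0.0], [-0.0, -0.0, -1.0]]
contact_force: [0.3, -0.1, -1.7]
grip_width: 0.0127
```

{"fn": "move_arm", "kwargs": {
  "moves": "0 0 0.015 0;0 0 0.015 0"
}}

```text
time_s: 7.9
position: [0.514, -0.0283, 0.0767]
tcp_rot: [[0.956, 0.294, 0.002], [0.294, -0.956, 0.0], [0.002, 0.0, -1.0]]
contact_force: [-0.1, -0.1, 2.0]
grip_width: 0.0131
```

```bash
python3 look.py w5
```

```text
[ 0.514   -0.02827  0.07666] 7.9 [-0.1  -0.13  2.04] [ 0.133 -0.17   0.009] 0.01313 [-0.001  0.001 -0.    -0.001 -0.002 -0.     0.001]
units [ 0.001 -0.001 -0.001] turn -0.145 yaw now 17.07
tool F [-0.13  0.1  -2.04]
```

View pics/w5c.png

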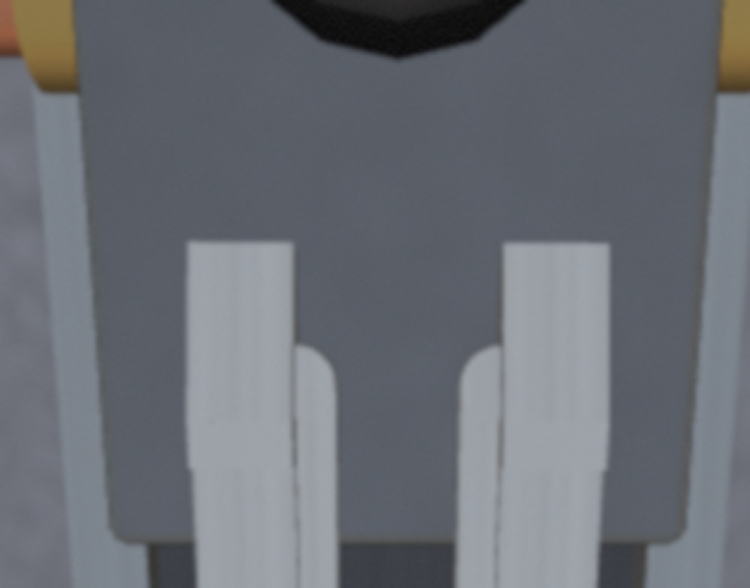

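{"fn": "move_arm", "kwargs": {
  "moves": "0.05 0 0 0;0.1 0 0 0;0.15 0 0 0;0.2 0 0 0;0.25 0 0 0;0.3 0 0 0;0.3 0 0 0"
}}

```text
time_s: 8.82
position: [0.5317, -0.0228, 0.0767]
tcp_rot: [[0.956, 0.294, 0.002], [0.294, -0.956, 0.0], [0.002, 0.0, -1.0]]
contact_force: [0.9, -0.6, 4.8]
grip_width: 0.0131
```

```bash
python3 look.py w6
```

```text
[ 0.53167 -0.02279  0.07669] 8.825 [ 0.88 -0.59  4.81] [ 0.083 -0.275 -0.042] 0.01305 [ 0.001 -0.002 -0.     0.003 -0.002 -0.008  0.002]
units [ 0.  0. -0.] turn -0.142 yaw now 17.09
tool F [ 0.68  0.83 -4.81]
```

View pics/w6c.png

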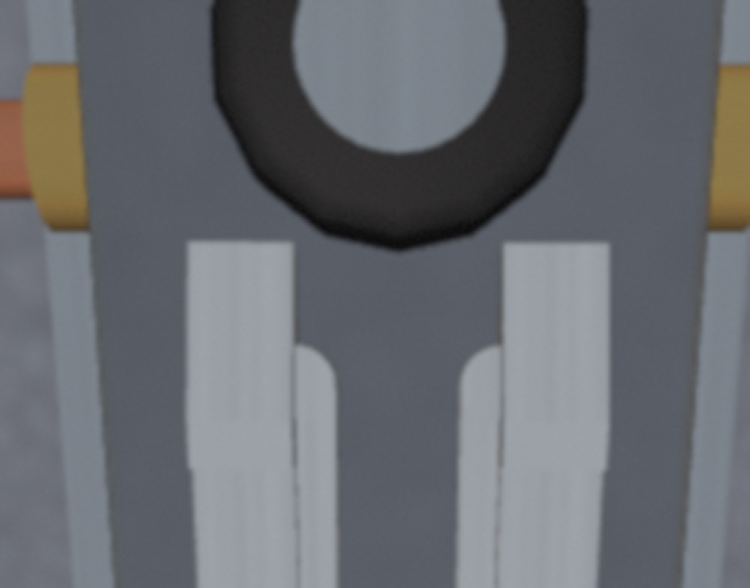

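{"fn": "move_arm", "kwargs": {
  "moves": "0.04 0 -0.005 0;0.08 0 -0.005 0;0.12 0 -0.005 0;0.16 0 -0.005 0;0.16 0 -0.005 0"
}}

```text
time_s: 9.5
position: [0.54, -0.0202, 0.0768]
tcp_rot: [[0.956, 0.294, 0.001], [0.294, -0.956, 0.0], [0.001, 0.0, -1.0]]
contact_force: [-0.6, 0.6, 5.0]
grip_width: 0.0137
```

{"fn": "move_arm", "kwargs": {
  "moves": "0.03 0 0 0;0.06 0 0 0;0.09 0 0 0;0.09 0 0 0"
}}

```text
time_s: 10.0
position: [0.5448, -0.0188, 0.0768]
tcp_rot: [[0.956, 0.294, 0.0], [0.294, -0.956, -0.0], [0.0, 0.0, -1.0]]
contact_force: [-0.7, -1.1, 7.7]
grip_width: 0.0133
```

```bash
python3 look.py w7
```

```text
[ 0.54483 -0.01876  0.07682] 10.0 [-0.69 -1.14  7.7 ] [ 0.018  0.088 -0.04 ] 0.01329 [ 0.001 -0.001  0.001  0.002 -0.001 -0.004 -0.   ]
units [-0.  0. -0.] turn -0.145 yaw now 17.07
tool F [-0.99  0.89 -7.7 ]
```

View pics/w7.png

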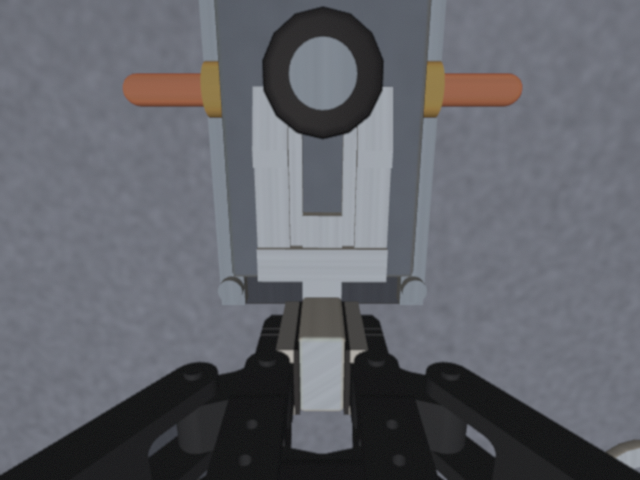

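{"fn": "move_arm", "kwargs": {
  "moves": "0.03 0 -0.012 0;0.06 0 -0.012 0;0.09 0 -0.012 0;0.09 0 -0.012 0"
}}

```text
time_s: 10.55
position: [0.5493, -0.0173, 0.0769]
tcp_rot: [[0.956, 0.294, -0.001], [0.294, -0.956, -0.0], [-0.001, 0.0, -1.0]]
contact_force: [-0.8, -1.0, 4.6]
grip_width: 0.0132
```

```bash
python3 look.py w8
```

```text
[ 0.54933 -0.01732  0.07692] 10.55 [-0.81 -1.03  4.59] [-0.015  0.164  0.022] 0.01315 [ 0.003 -0.001 -0.001  0.001  0.001 -0.001 -0.   ]
units [ 0.001  0.    -0.   ] turn -0.146 yaw now 17.07
tool F [-1.08  0.74 -4.59]
```

View pics/w8.png

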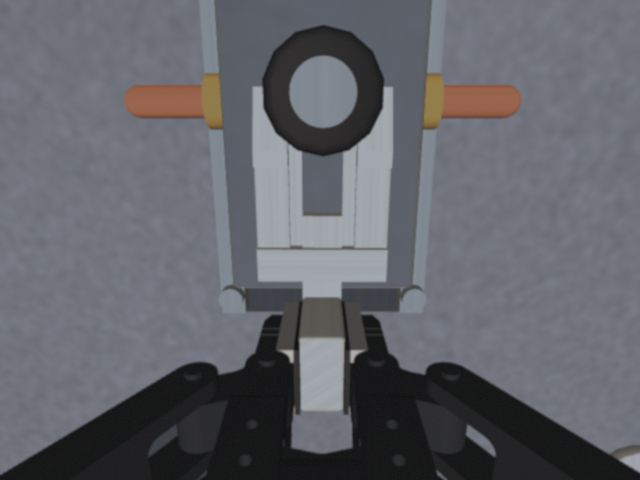

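{"fn": "move_arm", "kwargs": {
  "moves": "0.03 0 0 0;0.06 0 0 0;0.09 0 0 0;0.12 0 0 0;0.15 0 0 0;0.15 0 0 0"
}}

```text
time_s: 11.35
position: [0.5582, -0.0145, 0.0769]
tcp_rot: [[0.956, 0.294, -0.0], [0.294, -0.956, -0.0], [-0.0, -0.0, -1.0]]
contact_force: [0.0, 0.3, 4.0]
grip_width: 0.0134
```

{"fn": "move_arm", "kwargs": {
  "moves": "0.03 0 0 0;0.06 0 0 0;0.09 0 0 0;0.12 0 0 0;0.12 0 0 0"
}}

```text
time_s: 11.98
position: [0.5654, -0.0122, 0.0769]
tcp_rot: [[0.956, 0.294, 0.0], [0.294, -0.956, 0.0], [0.0, -0.0, -1.0]]
contact_force: [-0.2, 0.4, 3.4]
grip_width: 0.0132
```

```bash
python3 look.py w9
```

```text
[ 0.56539 -0.01221  0.07692] 11.975 [-0.21  0.42  3.35] [-0.046  0.191 -0.006] 0.01325 [ 0.001 -0.001  0.001  0.003 -0.    -0.002  0.002]
units [ 0.     0.    -0.001] turn -0.143 yaw now 17.08
tool F [-0.07 -0.46 -3.35]
```

View pics/w9.png

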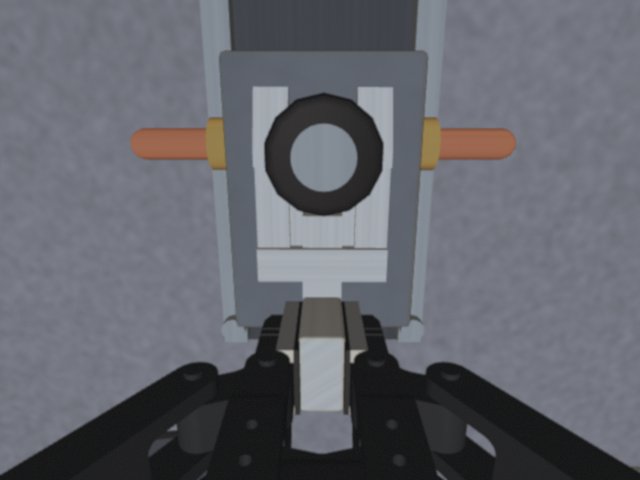

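```bash
python3 - <<'E'
from h import *
import pickle
o,d=pickle.load(open('w9.pkl','rb'));R=np.array(o['tcp_rot']).reshape(3,3)
T=lambda u,v,z:R.T@(onz(d,u,v,z,o)-o['position'])*1000
print('rear edge',T(322,51.5,.07),'knob disc top',T(323.5,157,.07+.0055+.024+.0045),'tips',T(322,87,.0735))
print('knob outer top..bottom', T(323,94,.0985),T(323,215,.085))
E
```

```text
rear edge [96.40548267 -1.79477494  6.95303694] knob disc top [ 65.01352901  -1.39157579 -27.05631373] tips [85.1409685  -1.78982368  3.44969833]
knob outer top..bottom [ 81.64125784  -1.53537846 -21.55136963] [44.35685417 -1.43703765 -8.06242836]
```

{"fn": "move_arm", "kwargs": {
  "moves": "0.03 0 0 0;0.06 0 0 0;0.09 0 0 0;0.12 0 0 0;0.15 0 0 0;0.18 0 0 0;0.18 0 0 0"
}}

```text
time_s: 12.9
position: [0.5759, -0.009, 0.0769]
tcp_rot: [[0.956, 0.294, 0.001], [0.294, -0.956, 0.0], [0.001, -0.0, -1.0]]
contact_force: [-0.9, -0.4, 1.5]
grip_width: 0.0134
```

{"fn": "move_arm", "kwargs": {
  "moves": "0.02 0 0 0;0.04 0 0 0;0.04 0 0 0"
}}

```text
time_s: 13.28
position: [0.578, -0.0084, 0.0769]
tcp_rot: [[0.956, 0.294, 0.0], [0.294, -0.956, 0.0], [0.0, -0.0, -1.0]]
contact_force: [-1.2, -0.6, 1.5]
grip_width: 0.0128
```

```bash
python3 look.py w10
```

```text
[ 0.57801 -0.00838  0.07693] 13.275 [-1.24 -0.59  1.51] [-0.08   0.079  0.016] 0.01278 [-0.001 -0.    -0.001  0.002 -0.002 -0.001 -0.001]
units [ 0.     0.001 -0.   ] turn -0.143 yaw now 17.08
tool F [-1.36  0.2  -1.51]
```

View pics/w10.png

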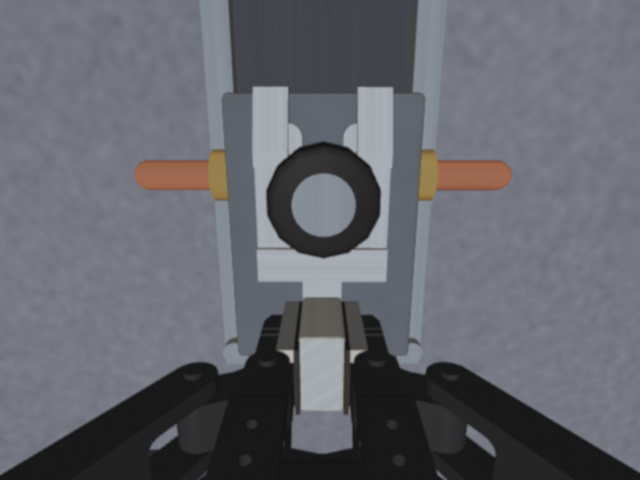

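{"fn": "move_arm", "kwargs": {
  "moves": "0.015 0 0 0;0.03 0 0 0;0.03 0 0 0"
}}

```text
time_s: 13.7
position: [0.5796, -0.0079, 0.0769]
tcp_rot: [[0.956, 0.294, -0.0], [0.294, -0.956, 0.0], [-0.0, -0.0, -1.0]]
contact_force: [-0.4, -1.0, 1.4]
grip_width: 0.0129
```

{"fn": "move_arm", "kwargs": {
  "moves": "0.01 0 0 0;0.02 0 0 0;0.02 0 0 0"
}}

```text
time_s: 14.08
position: [0.5807, -0.0076, 0.077]
tcp_rot: [[0.956, 0.294, -0.0], [0.294, -0.956, 0.0], [-0.0, -0.0, -1.0]]
contact_force: [-0.7, -1.3, 0.9]
grip_width: 0.013
```

```bash
python3 look.py w11; python3 - <<'E'
from h import *
import pickle
o,d=pickle.load(open('w11.pkl','rb'));cv2.imwrite('pics/w11d.png',cv2.resize(d['frame'][70:300,220:430],None,fx=3,fy=2.5,interpolation=cv2.INTER_CUBIC))
E
```

```text
[ 0.58066 -0.00756  0.07696] 14.075 [-0.71 -1.3   0.93] [-0.037  0.185 -0.005] 0.01295 [ 0.    -0.001 -0.     0.001 -0.     0.001  0.002]
units [ 0.  0. -0.] turn -0.144 yaw now 17.08
tool F [-1.06  1.04 -0.93]
```

View pics/w11d.png

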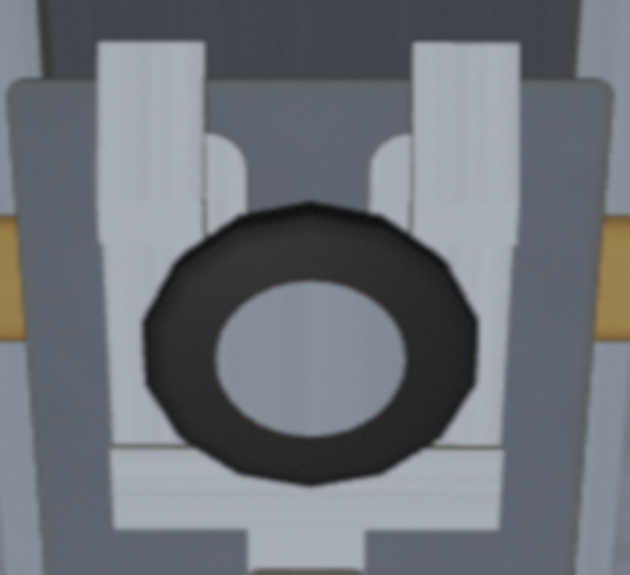

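{"fn": "move_arm", "kwargs": {
  "moves": "0.01 0 0 0;0.01 0 0 0"
}}

```text
time_s: 14.38
position: [0.5812, -0.0074, 0.0769]
tcp_rot: [[0.956, 0.294, -0.0], [0.294, -0.956, 0.0], [-0.0, -0.0, -1.0]]
contact_force: [-0.5, -0.3, 0.9]
grip_width: 0.0131
```

{"fn": "move_arm", "kwargs": {
  "moves": "0.01 0 0 0;0.01 0 0 0"
}}

```text
time_s: 14.62
position: [0.5819, -0.0072, 0.077]
tcp_rot: [[0.956, 0.294, -0.0], [0.294, -0.956, 0.0], [-0.0, -0.0, -1.0]]
contact_force: [-1.1, -0.4, 0.3]
grip_width: 0.0131
```

```bash
python3 look.py w12; python3 - <<'E'
from h import *
import pickle
o,d=pickle.load(open('w12.pkl','rb'));cv2.imwrite('pics/w12d.png',cv2.resize(d['frame'][70:300,220:430],None,fx=3,fy=2.5,interpolation=cv2.INTER_CUBIC))
E
```

```text
[ 0.58185 -0.00719  0.07697] 14.625 [-1.14 -0.36  0.29] [-0.013  0.113 -0.054] 0.01313 [ 0.001 -0.002  0.     0.    -0.001  0.    -0.001]
units [ 0.     0.    -0.001] turn -0.144 yaw now 17.08
tool F [-1.19  0.01 -0.29]
```

View pics/w12d.png

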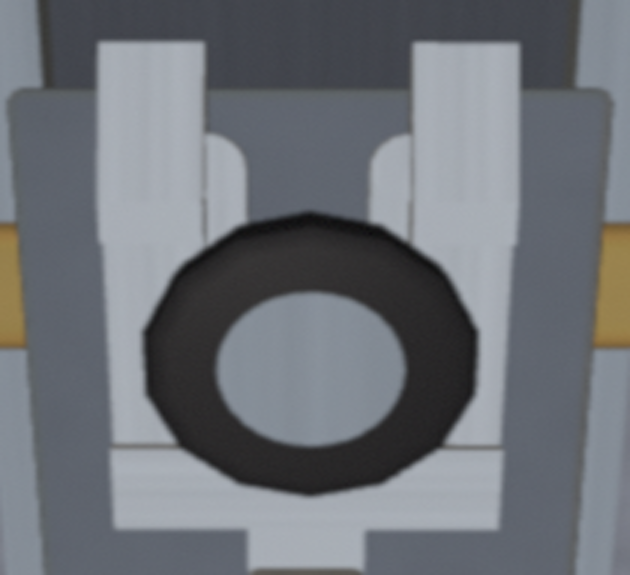

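{"fn": "move_arm", "kwargs": {
  "moves": "0.01 0 0 0;0.01 0 0 0"
}}

```text
time_s: 14.92
position: [0.582, -0.0071, 0.0769]
tcp_rot: [[0.956, 0.294, -0.001], [0.294, -0.956, -0.0], [-0.001, -0.0, -1.0]]
contact_force: [-1.0, 0.4, 1.7]
grip_width: 0.0131
```

{"fn": "move_arm", "kwargs": {
  "moves": "0.01 0 0 0;0.01 0 0 0"
}}

```text
time_s: 15.18
position: [0.5821, -0.0071, 0.077]
tcp_rot: [[0.956, 0.294, -0.002], [0.294, -0.956, -0.001], [-0.002, -0.0, -1.0]]
contact_force: [-4.7, -0.8, 4.2]
grip_width: 0.0135
```

```bash
python3 look.py w13; python3 - <<'E'
from h import *
import pickle
for w in ['w9','w11','w12','w13']:
    o,d=pickle.load(open(w+'.pkl','rb'));R=np.array(o['tcp_rot']).reshape(3,3)
    g=cv2.cvtColor(d['frame'],cv2.COLOR_BGR2GRAY)
    m=(g<70).astype(np.uint8); m[290:]=0; m[:, :240]=0; m[:,410:]=0
    m=cv2.morphologyEx(m,cv2.MORPH_OPEN,np.ones((3,3)))
    cs,_=cv2.findContours(m,cv2.RETR_EXTERNAL,cv2.CHAIN_APPROX_NONE)
    for c in cs:
        x,y,ww,h=cv2.boundingRect(c)
        if 90<ww<140 and 90<h<150: print(w,'knob',x,y,ww,h,cv2.minAreaRect(c)[1], cv2.contourArea(c))
    # rear edge of block along columns 315-330 (dark->mid transition)
    col=g[60:140,315:331].mean(1); k=np.argmax(np.diff(col)); print(w,'edge row',60+k,col[k-3:k+5].round())
o,d=pickle.load(open('w13.pkl','rb'));cv2.imwrite('pics/w13d.png',cv2.resize(d['frame'][70:300,220:430],None,fx=3,fy=2.5,interpolation=cv2.INTER_CUBIC))
E
```

```text
[ 0.58213 -0.00713  0.07698] 15.175 [-4.73 -0.82  4.22] [-0.135  0.815  0.043] 0.01347 [-0.001 -0.001  0.002  0.002  0.001 -0.003  0.001]
units [ 0.     0.    -0.001] turn -0.146 yaw now 17.07
tool F [-4.77 -0.6  -4.21]
w9 knob 265 93 118 122 (121.0, 117.0) 11060.5
w9 edge row 123 [ 50.  50.  56.  82. 115. 134. 139. 139.]
w11 knob 268 151 111 113 (109.99116516113281, 111.68437194824219) 9548.5
w11 edge row 101 [ 69.  68.  69.  74.  88.  97. 100. 100.]
w12 knob 268 155 111 113 (111.80339050292969, 109.56732940673828) 9493.0
w12 edge row 105 [ 69.  69.  70.  77.  91.  99. 100. 101.]
w13 knob 268 156 111 113 (109.78418731689453, 111.56378173828125) 9497.0
w13 edge row 106 [ 69.  68.  70.  80.  94.  99. 100. 101.]
```

View pics/w13d.png

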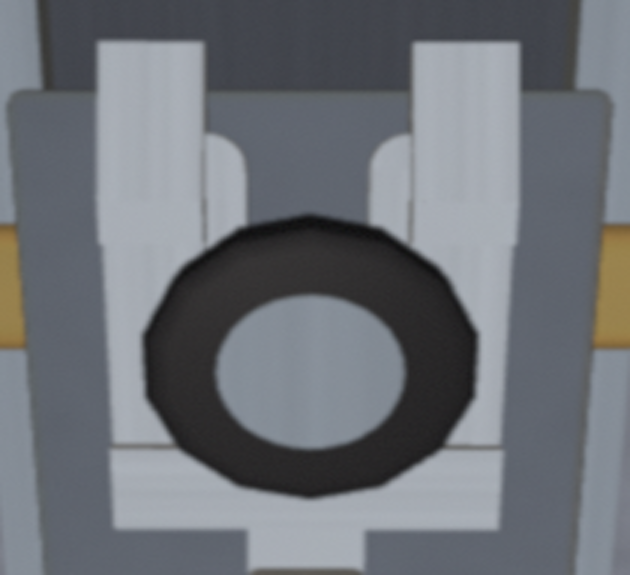

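```bash
python3 - <<'E'
from h import *
import pickle
for w,ev in [('w9',51.7),('w13',106.2)]:
    o,d=pickle.load(open(w+'.pkl','rb'));R=np.array(o['tcp_rot']).reshape(3,3); g=cv2.cvtColor(d['frame'],cv2.COLOR_BGR2GRAY)
    col=g[:,315:331].mean(1); 
    T=lambda u,v,z:R.T@(onz(d,u,v,z,o)-o['position'])*1000
    e=T(322,ev,.07); s=e[0]-32; print(w,'rear edge',e,'stem x',s)
    # disc centre
    m=(g>105).astype(np.uint8); 
    kx,ky=(324,157) if w=='w9' else (323,218)
    n,l,st,ce=cv2.connectedComponentsWithStats(m[ky-60:ky+60,260:385].copy(),connectivity=4)
    i=l[60,kx-260]; print('disc',ce[i]+[260,ky-60],st[i])
    for lift in(0,.002,.0045):
        z=.0995+lift; X=np.array(o['position'])+R@np.array([s/1e3,e[1]/1e3,0]); X[2]=z
        a=X+R@[0,.0165,0]; b=X-R@[0,.0165,0]; 
        print(lift,np.round(proj(d,X,o),1))
E
```

```text
w9 rear edge [96.34475782 -1.79472958  6.95301894] stem x 64.3447578187289
disc [323.32603129 157.16045519] [  31   27   66   67 3515]
0 [322. 158.]
0.002 [322.  158.6]
0.0045 [322.  159.4]
w13 rear edge [79.18854795 -1.78202501  6.82301302] stem x 47.18854794683425
disc [322.97774781 218.31962239] [  32   30   63   61 2966]
0 [322.  216.7]
0.002 [322.  218.2]
0.0045 [322.  220.2]
```

```bash
python3 - <<'E'
from h import *
o2,d2=snap('scene','s13.png');cv2.imwrite('pics/s13c.png',cv2.resize(d2['frame'][210:330,250:370],None,fx=5,fy=5,interpolation=cv2.INTER_CUBIC))
E
```

```text
(no output)
```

View pics/s13c.png

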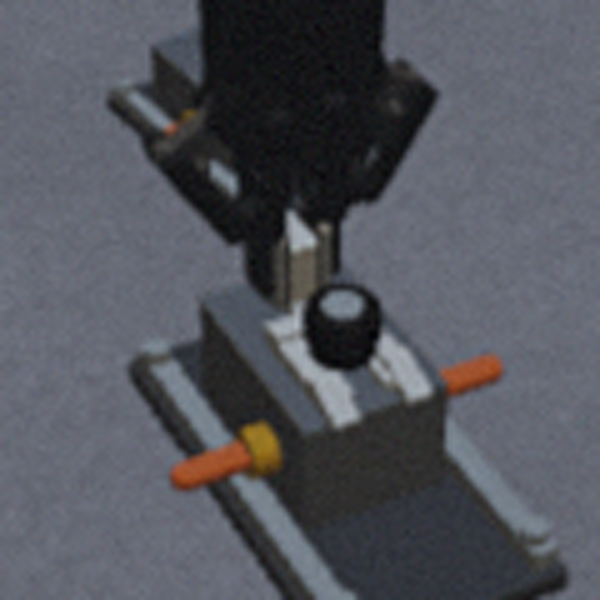

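```bash
python3 - <<'E'
from h import *
a=cv2.cvtColor(cv2.imread('pics/scene0.png'),cv2.COLOR_BGR2GRAY).astype(np.float32)
a3=cv2.cvtColor(cv2.imread('pics/s3.png'),cv2.COLOR_BGR2GRAY).astype(np.float32)
b=cv2.cvtColor(cv2.imread('pics/s13.png'),cv2.COLOR_BGR2GRAY).astype(np.float32)
def sh(A,B,x0,y0,x1,y1):
    K=8
    t=cv2.resize(A[y0:y1,x0:x1],None,fx=K,fy=K,interpolation=cv2.INTER_CUBIC)
    s=cv2.resize(B[y0-4:y1+4,x0-4:x1+4],None,fx=K,fy=K,interpolation=cv2.INTER_CUBIC)
    r=cv2.matchTemplate(s,t,cv2.TM_CCOEFF_NORMED); _,m,_,p=cv2.minMaxLoc(r); return p[0]/K-4,p[1]/K-4,m
d=optics.get_image('scene')
for n,box in [('knobtop',(311,266,327,278)),('pipeR',(338,280,352,290)),('pipeL',(284,295,306,308)),('plate',(330,320,362,340))]:
    print(n,sh(a,a3,*box),sh(a,b,*box),sh(a3,b,*box))
for l in(0,.002,.0045): print(l,proj(d,[.6268,.0075,.0995+l]))
E
```

```text
knobtop (0.0, 0.25, 0.9405444264411926) (0.0, -0.875, 0.971311092376709) (0.0, -0.875, 0.8833139538764954)
pipeR (-0.125, 0.0, 0.9833220839500427) (0.0, 0.0, 0.9839627146720886) (0.0, 0.0, 0.9802196025848389)
pipeL (0.0, 0.0, 0.9911350607872009) (0.0, 0.0, 0.9924233555793762) (0.0, 0.0, 0.9925270676612854)
plate (0.0, 0.0, 0.9927638173103333) (0.0, 0.0, 0.9929940700531006) (0.0, 0.0, 0.9925147891044617)
0 (np.float64(318.4568379354612), np.float64(271.9434023682409))
0.002 (np.float64(318.4660250878424), np.float64(271.20329850213903))
0.0045 (np.float64(318.477539266075), np.float64(270.2757327591039))
```

The scene view shows the knob risen 0.875 px. The prediction is 0.74 px for the 2 mm dropped state and 1.67 px for 4.5 mm, so it has dropped; the pipes and block haven't moved. I'll make one tiny extra push, then relieve it and release.

{"fn": "move_arm", "kwargs": {
  "moves": "0.004 0 0 0;0.004 0 0 0"
}}

```text
time_s: 15.58
position: [0.5822, -0.0071, 0.077]
tcp_rot: [[0.956, 0.294, -0.002], [0.294, -0.956, -0.001], [-0.002, -0.0, -1.0]]
contact_force: [-5.9, -1.1, 4.8]
grip_width: 0.0133
```

{"fn": "move_arm", "kwargs": {
  "moves": "-0.01 0 -0.003 0;-0.01 0 -0.003 0"
}}

```text
time_s: 15.82
position: [0.5822, -0.0071, 0.077]
tcp_rot: [[0.956, 0.294, -0.001], [0.294, -0.956, -0.0], [-0.001, -0.0, -1.0]]
contact_force: [-4.2, -1.6, 2.1]
grip_width: 0.013
```

{"fn": "move_arm", "kwargs": {
  "moves": "-0.008 0 -0.003 0;-0.008 0 -0.003 0"
}}

```text
time_s: 16.08
position: [0.5821, -0.0071, 0.077]
tcp_rot: [[0.956, 0.294, -0.0], [0.294, -0.956, 0.0], [-0.0, -0.0, -1.0]]
contact_force: [-1.6, -0.1, 0.5]
grip_width: 0.013
```

{"fn": "move_arm", "kwargs": {
  "moves": "0 0 0 0;0 0 0 0;0 0 0 0;0 0 0 0;0 0 0 0",
  "claw": 0.6
}}

```text
time_s: 16.7
position: [0.5824, -0.0071, 0.0775]
tcp_rot: [[0.956, 0.294, 0.0], [0.294, -0.956, 0.0], [0.0, 0.0, -1.0]]
contact_force: [1.4, 1.1, 0.5]
grip_width: 0.0511
```

{"fn": "move_arm", "kwargs": {
  "moves": "0 0 -0.3 0;0 0 -0.7 0;0 0 -1.2 0;0 0 -1.8 0;0 0 -1.8 0;0 0 -1.8 0;0 0 -1.8 0"
}}

```text
time_s: 17.58
position: [0.5811, -0.0072, 0.1843]
tcp_rot: [[0.956, 0.294, -0.002], [0.294, -0.956, -0.0], [-0.002, -0.001, -1.0]]
contact_force: [0.5, 0.5, -0.0]
grip_width: 0.0517
```

```bash
python3 look.py w14; python3 - <<'E'
from h import *
o2,d2=snap('scene','s14.png');cv2.imwrite('pics/s14c.png',cv2.resize(d2['frame'][230:350,260:380],None,fx=5,fy=5,interpolation=cv2.INTER_CUBIC))
a=cv2.cvtColor(cv2.imread('pics/scene0.png'),cv2.COLOR_BGR2GRAY); b=cv2.cvtColor(d2['frame'],cv2.COLOR_BGR2GRAY)
K=8
for n,(x0,y0,x1,y1) in [('knobtop',(311,266,327,278)),('pipeR',(338,280,352,290)),('pipeL',(284,295,306,308))]:
    t=cv2.resize(a[y0:y1,x0:x1],None,fx=K,fy=K,interpolation=cv2.INTER_CUBIC);s=cv2.resize(b[y0-4:y1+4,x0-4:x1+4],None,fx=K,fy=K,interpolation=cv2.INTER_CUBIC)
    _,m,_,p=cv2.minMaxLoc(cv2.matchTemplate(s,t,cv2.TM_CCOEFF_NORMED)); print(n,p[0]/K-4,p[1]/K-4,m)
E
```

```text
[ 0.58111 -0.00725  0.18427] 17.575 [ 0.48  0.52 -0.04] [-0.039 -0.062  0.024] 0.05171 [-0.003  0.009  0.001 -0.    -0.001 -0.001  0.   ]
units [-0.    -0.    -0.003] turn -0.145 yaw now 17.08
tool F [ 0.62 -0.36  0.04]
knobtop 0.0 -0.875 0.9805223345756531
pipeR -0.125 0.0 0.9814512133598328
pipeL 0.0 0.0 0.9913489818572998
```

View pics/w14.png

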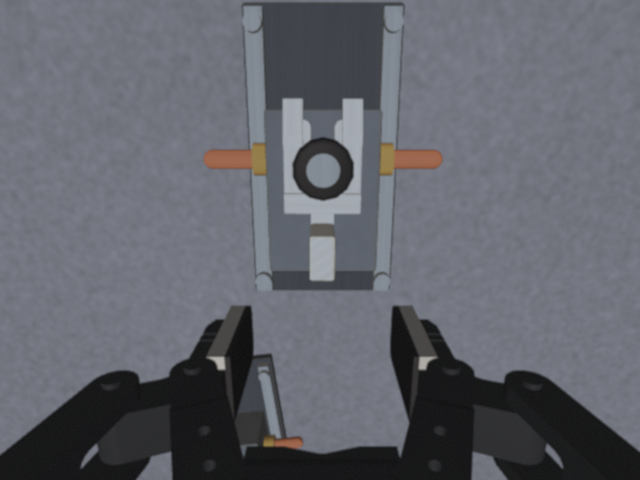

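View pics/s14c.png

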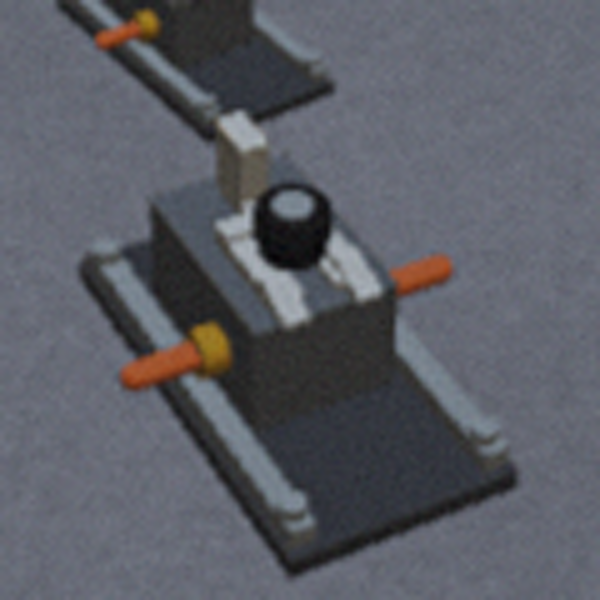

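```bash
python3 - <<'E'
from h import *
import pickle
o,d=pickle.load(open('w14.pkl','rb'));R=np.array(o['tcp_rot']).reshape(3,3);g=cv2.cvtColor(d['frame'],cv2.COLOR_BGR2GRAY).astype(float)
def edge(c0,c1,r0,r1):
    p=g[r0:r1,c0:c1].mean(1); q=np.abs(np.diff(p)); return r0+0.5+(q*np.arange(len(q))).sum()/q.sum() if 0 else r0+.5+np.average(np.arange(len(q)),weights=np.where(q>6,q,0)+1e-9)
T=lambda u,v,z:R.T@(onz(d,u,v,z,o)-o['position'])*1000
for n,c0,c1,r0,r1,z in [('tipL',287,299,90,106,.0735),('tipR',347,359,90,106,.0735),('rear',310,335,102,118,.07),('rearplateL',288,305,206,222,.08),('front',335,365,260,285,.07)]:
    e=edge(c0,c1,r0,r1); print(n,round(e,2),T((c0+c1)/2,e,z).round(2))
E
```

```text
tipL 97.91 [ 86.47 -18.41 110.58]
tipR 98.11 [ 86.37  16.19 110.56]
rear 109.41 [ 80.23  -1.38 114.08]
rearplateL 213.28 [ 19.94 -17.16 104.24]
front 270.51 [-20.9   16.89 114.31]
```

```bash
python3 -c "
from h import *
print(job.job_done()); print(monitor.get_obs()['time_s'])"
```

```text
the job is handed in; nothing more can be done
None
the job is handed in; nothing more can be done
```

The right-most horseshoe clip is on the larger stand's valve, flat on the block with the knob dropped in, and the job is handed in at about 17.6 s of the 51 s allowed. I gripped it by the handle and laid its tips on the block in front of the knob. I then slid it along the block under the knob until it stopped firmly, backed the push off, let go and raised the arm clear.

**Forces:** the push along the slide reached about 6 N at the stop. Downward pressing read about 8 N at its highest during the slide, and I eased it off.

**Knob:** in the scene camera it sits 0.875 px higher than at the start, before and after release. A knob dropped into the recess should show about 0.74 px, and one still on the ridges about 1.67 px, so it has dropped in.

**Block and stand:** the pipes and block show no shift beyond one 0.125 px measuring step. I did not move near the washer, tee or cartridge.

**Seating:** the last wrist picture puts the tips 37.3 to 38.2 mm past the stem, against 37 nominal, so the clip is home within camera accuracy.

**Disagreements:**
- One check of knob height, from disc position in the wrist pictures, was inconsistent between frames. I relied on the scene comparison, the firm stop and the knob's width in the picture.
- An early sideways estimate was off by several millimetres. I corrected it from a closer picture before the clip touched the block.

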